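# Check the release force of a carrier catch

## Task

Check the spring catch on the front of the sample carrier: press its black pad straight down with slowly rising force until it clicks, but if it has not clicked at about 13 N, hold that push for half a second and then let go; never push the pad harder than 16 N. Then record the result with the blue tab on the lid: fully home to the green end if the catch clicked, fully home to the red end if it held. Do not touch the yellow claw itself, and do not disturb the film roll, the petri dish or the tape roll standing round the carrier.

Things in the scene. Friction and masses are not known exactly. Their poses are not given: they have to be found in the camera images.
- carrier: closed grey sample carrier, white lid; does not shift. Origin: under the box on the worktop; x from catch (front) to hinges (rear), y to its left. Box x -53..+73, y -93..+93 mm, lid top z 57 mm; dark steel catch housing x -110..-47, y -24..+24 mm, up to z 48 mm. On the lid at x +30 mm a shallow track along y, -49..+49 mm (rails up to z 63 mm): +y half green, -y half red
- push_pad: black push pad, 26 x 30 mm (carrier x, y). Origin: centre of its top face, at rest 66 mm above the worktop, 95 mm in front (-x) of the carrier's origin. Pushed down, a stiff spring (a few N per mm) gives up to 6 mm, then it is solid; if the catch gives way, it yields 4 mm under falling force, then snaps: the pad drops 12 mm in all and the push ends. Click force: 5 to 30 N, unknown, not visible
- catch (a joint): angle of the yellow claw (22 mm wide, behind the pad, reaching back over the lid edge, top 68 mm above the worktop): 0 = closed down over the lid, 0.3 rad = clicked, claw tip raised by about 11 mm. It snaps over and stays; only the pad may move it
- tab (a joint): position of the blue result tab along its track (m): 0 = middle, +0.030 = end stop at the green end (carrier +y), -0.030 = end stop at the red end (carrier -y). Starts near the middle, slides against about 2 N of friction and stays where it is left.
- tab_mid (a point): centre of the blue tab: upright finger piece 16 mm (carrier x) by 10 mm (carrier y), reaching 28 mm above the lid top (85 mm above the worktop); this point lies 73 mm above the worktop. Axes as the carrier's. Push it from the side or pinch it from above
- film_mid (a point): white roll of sealing film standing on end, 54 mm across, 50 mm high; bystander, loose; this point is its centre half-way up.
- dish_mid (a point): clear petri dish with lid, 72 mm across, 14 mm high; bystander, loose; this point is its centre half-way up.
- tape_mid (a point): beige roll of tape lying flat, 69 mm across, 18 mm high; bystander, loose; this point is its centre half-way up.

How it is judged:
On the way, in this order (a step that is already met when the one before it is completed fails the run):
1. the pad is pressed until the catch clicks, or with more than 11 N for 0.3 s ((value of joint catch above 0.22 rad or contact force between anything else and push_pad above 11 N)), for 0.3 s.
2. pad let go, and the tab at the end that tells the result (contact force between anything else and push_pad below 0.5 N and ((value of joint catch above 0.22 rad and value of joint tab above 0.026 m) or (value of joint catch below 0.08 rad and value of joint tab below -0.026 m))), for 0.2 s.
At the end, for the whole second after the job is handed in: The tab rests within 4 mm of the green end stop with the catch clicked (claw raised, over 0.22 rad), or within 4 mm of the red end stop with the catch still closed (under 0.08 rad) after a push of more than 11 N held for 0.3 s (((value of joint catch above 0.22 rad and value of joint tab above 0.026 m) or (value of joint catch below 0.08 rad and value of joint tab below -0.026 m)) and velocity of joint tab between -0.01 and 0.01 m/s); the robot touches nothing.
It fails at once if the pad is pushed harder than 16 N (contact force between anything else and push_pad above 16 N).
It fails at once if the robot pushes the yellow claw itself (contact force between anything else and catch above 2 N and contact force between anything else and push_pad below 0.2 N).
It fails at once if the film is moved more than 15 mm or tipped (distance of film_mid from where it was at the start of the episode above 0.015 m or angle between film_mid's own z axis and vertical above 0.3 rad).
It fails at once if the dish is moved more than 15 mm or tipped (distance of dish_mid from where it was at the start of the episode above 0.015 m or angle between dish_mid's own z axis and vertical above 0.3 rad).
It fails at once if the tape is moved more than 15 mm or tipped (distance of tape_mid from where it was at the start of the episode above 0.015 m or angle between tape_mid's own z axis and vertical above 0.3 rad).
It also fails if it takes over 56 s, if anything falls off the work surface, if the arm or the gripper's body presses on something with over 40 N, if the wrist force passes 120 N, or if a joint passes its speed limit or range.

## Robot

A 6-joint arm with a two-finger parallel gripper is mounted at the origin on a cart in front of the work surface, level with it; the furniture and walls round the work are solid. World frame = base frame: x ahead of the robot, y to its left, z up, the work surface at z = 0. Lengths are in m, angles in rad, forces in N, time in s.
With the tool pointing down it reaches from about 0.275 to 0.75 m from the base axis. Payload 10.2 kg.
Tool frame: the origin (TCP) lies midway between the tips of the shut fingers; the grasp point (between the pads) lies 19 mm behind it (env.hold_point_z is the distance from the TCP to the grasp point, in m); x points along the fingers, z is the direction in which the jaws open and shut, and the axes are right-handed (so a half turn about x gives the same grasp; the last joint's range is limited). The gripper opens to 85 mm and grips with 20 to 120 N. Pads are 22 mm wide; open, the fingers measure 114 mm over their backs; the gripper's body (76 mm by 85 mm) begins 54 mm behind the grasp point. The pads swing forward as they close: fully open they stand 13 mm farther back than shut.
Start: joints at [-1.349, 0.313, 1.498, -0, 1.331, -0.223], TCP at [0.226, -0.474, 0.231] pointing down, gripper open.
Joint ranges: [-2.94, 2.94], [-0.97, 2.17], [0.19, 2.56], [-1.23, 4.37], [0.02, 3.11], [-2.88, 2.88]. Speed limits (rad/s): [2.39, 2.39, 3.01, 3.14, 3.14, 3.14].

## Interface

Orientations are given as a unit quaternion [x, y, z, w].
In Python, from bench import env, kinematics, monitor, eyes, job gives the robot as it stands. The module is installed in compiled form; this text tells all that it offers. Calls block until the motion is done:
- env.reach(position, orientation): joint-space move of the TCP to a pose.
- env.movel(position, velocity=0.15, frame=None, guard=None): straight line of the TCP; frame=None keeps the orientation; velocity is the mean speed in m/s. With guard (N) it stops when the force on the tool has changed by that much, and returns True; else False.
- env.set_joints(angles): joint-space move.
- env.release() and env.close_gripper(effort=None): open the fingers fully, or close them until they stop; effort is the grip in N (None keeps the last).
- env.hold(seconds).
- kinematics.ik(position, orientation): joint angles nearest the present ones, or None.
- monitor.sense(): the state.
- eyes.grab_frame(name): name is "scene" or "top" or "wrist"; returns a dict with "frame" (384x512x3 uint8, red, green, blue), "mtx" (3x3 intrinsics, pixels), "view" (4x4, takes a point from world to camera coordinates). Camera axes: x right, y down, z forward; pixel columns grow to the right and rows downward; lengths in m; the calibration is good to about 2 mm. The wrist camera is an equidistant fisheye: a pixel r from the principal point sees the ray r / f radians off the axis. A picture is of the moment at which its call begins. There is no depth.
A pose or a line that the arm cannot do raises env.MotionError and nothing moves.
- job.hand_in(): hands the job in, once; it reports no verdict.
The state is a dict: "clock": time; "joints": joint angles; "qvel": joint speeds; "joint_efforts": joint torques, N m; "position": TCP position; "ee_rot": TCP orientation; "contact_force": force on the tool from outside, world axes, zero at the start; "ft_torque": the same for the moment, N m; "finger_gap": opening from 0.0 (shut) to 1.0 (fully open).
Only numpy, scipy, OpenCV 4.12 (cv2) and the standard library are available. Lean on these libraries where they do the work, as an engineer would, in place of code of your own. Each camera call takes 0.05 s, during which the arm holds its last target.

## Working session

There is one attempt and no reset: what is moved stays moved. The work goes in short steps, each a Python script; the robot and the scene stay as the last script left them, time stands still between calls to the robot, and variables do not carry over. Pictures are saved under pics/ and viewed, and the job is handed in when it is done.

```bash
mkdir -p pics; ls
python3 - <<'E'
from bench import env, kinematics, monitor, eyes, job
import cv2,numpy as np
s=monitor.sense(); print(s['clock'],s['position'],s['ee_rot'],s['contact_force'],s['finger_gap'],env.hold_point_z)
for n in ["scene","top","wrist"]:
    f=eyes.grab_frame(n); cv2.imwrite(f"pics/{n}0.png",cv2.cvtColor(f["frame"],cv2.COLOR_RGB2BGR))
    np.savez(f"pics/{n}0.npz",**f); print(n,f["mtx"].round(1).tolist(),f["view"].round(3).tolist())
E
```

```text
pics
0.0 [ 0.22581458 -0.47366636  0.23072798] [ 0.37774157  0.59829185 -0.37707745  0.59763765] [ 0.1424895  -0.46727078  0.33863929] 0.9997465790776423 0.0187
scene [[418.8, 0.0, 257.5], [0.0, 418.8, 193.1], [0.0, 0.0, 1.0]] [[-0.676, -0.737, -0.012, 0.439], [-0.284, 0.276, -0.918, 0.196], [0.68, -0.617, -0.396, 0.594], [0.0, 0.0, 0.0, 1.0]]
top [[374.7, 0.0, 256.1], [0.0, 374.7, 196.6], [0.0, 0.0, 1.0]] [[0.021, -1.0, -0.01, 0.097], [-0.995, -0.02, -0.094, 0.543], [0.094, 0.011, -0.996, 0.879], [0.0, 0.0, 0.0, 1.0]]
wrist [[297.3, 0.0, 257.3], [0.0, 297.3, 196.7], [0.0, 0.0, 1.0]] [[0.43, -0.903, -0.002, -0.525], [-0.869, -0.415, 0.268, -0.034], [-0.243, -0.114, -0.963, 0.379], [0.0, 0.0, 0.0, 1.0]]
```

View pics/scene0.png

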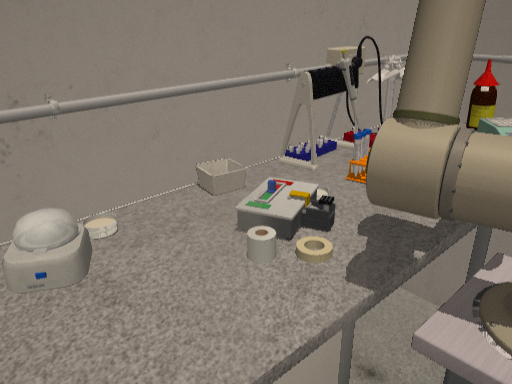

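View pics/top0.png

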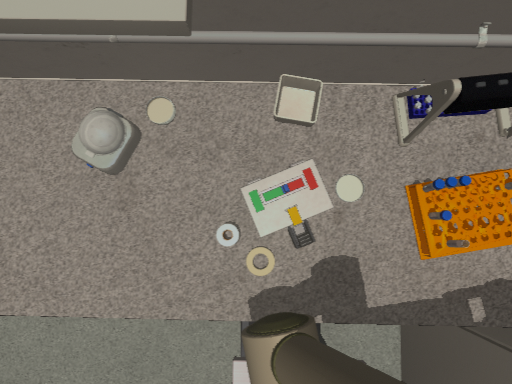

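View pics/wrist0.png

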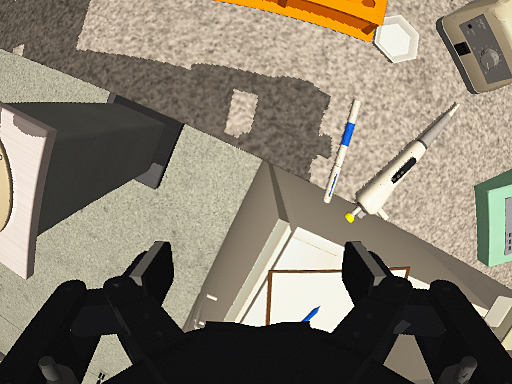

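The top view shows the carrier's lid (about 241–332, 160–236), with green to the left and red to the right. The pad is near (301,235), the tape at (260,261), the film at (228,235) and the dish at (349,188). I'll zoom in to measure.

Run:
```python
import cv2
a=cv2.imread("pics/top0.png")[150:285,205:375]; cv2.imwrite("pics/top0z.png",cv2.resize(a,None,fx=4.4,fy=4.4,interpolation=cv2.INTER_CUBIC))
a=cv2.imread("pics/scene0.png")[165:270,225:350]; cv2.imwrite("pics/scene0z.png",cv2.resize(a,None,fx=5.5,fy=5.5,interpolation=cv2.INTER_CUBIC))
```

```text
(no output)
```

View pics/top0z.png

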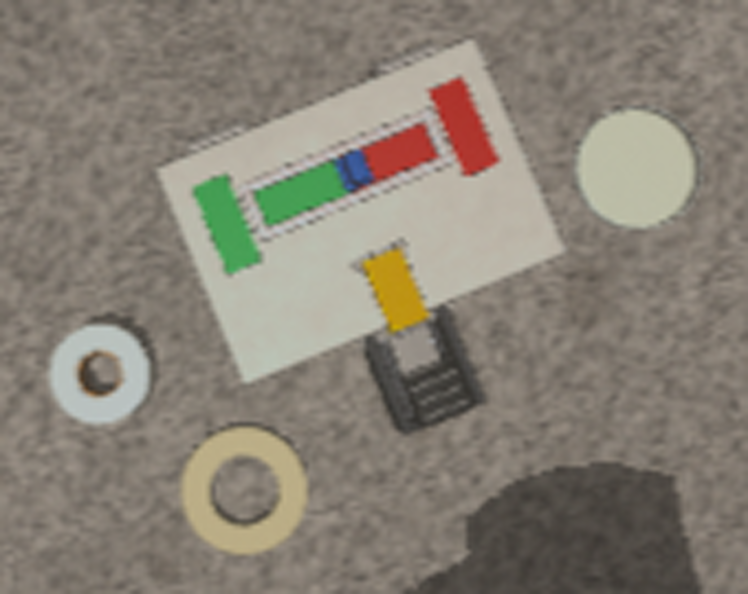

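View pics/scene0z.png

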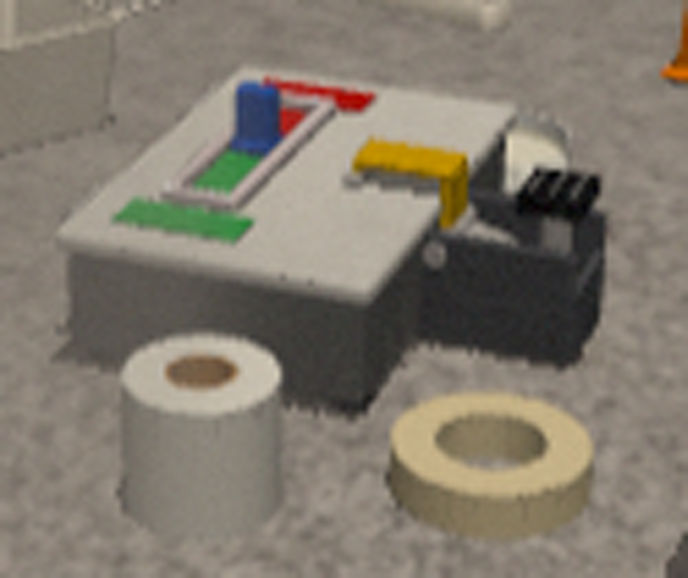

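The zooms show the lid corners clearly in both views, and the tab just on the red side of the middle. I'll fit the carrier pose using both cameras.

```bash
cat > h.py <<'E'
import numpy as np
def proj(f,P):
    c=f["view"][:3,:3]@np.asarray(P).T+f["view"][:3,3:4]; p=f["mtx"]@c; return (p[:2]/p[2]).T
def unz(p,z,o): return (np.array(p,float)+.5)/z-.5+np.array(o)
def toW(pose,P):
    x,y,t=pose; c,s=np.cos(t),np.sin(t); P=np.atleast_2d(np.asarray(P,float))
    return np.c_[x+c*P[:,0]-s*P[:,1],y+s*P[:,0]+c*P[:,1],P[:,2]]
E
python3 - <<'E'
from h import *; from scipy.optimize import least_squares
T=np.load("pics/top0.npz");S=np.load("pics/scene0.npz")
L=np.array([[73,93,57],[73,-93,57],[-53,-93,57],[-53,93,57]])/1e3
pt=unz([(160,170),(474,40),(565,250),(245,383)],4.4,(205,150))
ps=unz([(60,235),(245,68),(512,105),(370,300)],5.5,(225,165))
# pad top: top view corners/ scene corners centre
for name,use in(("both",(1,1)),("top",(1,0)),("scene",(0,1))):
    fun=lambda q:np.r_[use[0]*(proj(T,toW(q,L))-pt).ravel(),use[1]*(proj(S,toW(q,L))-ps).ravel()]
    r=least_squares(fun,[0.45,0,0.3]); print(name,r.x.round(4),r.fun.round(1))
    if name=="both": q=r.x
np.save("pose.npy",q)
P=np.array([[-95,0,66],[-82,-15,66],[-108,15,66],[30,0,85],[-47,0,68]])/1e3
print(toW(q,P).round(4).tolist())
print("top zoom",((proj(T,toW(q,P))-[205,150]+.5)*4.4-.5).round(0).tolist()); print("scene zoom",((proj(S,toW(q,P))-[225,165]+.5)*5.5-.5).round(0).tolist())
def back(f,p,z):
    R=f["view"][:3,:3];t=f["view"][:3,3];d=R.T@np.linalg.inv(f["mtx"])@[*p,1];o=-R.T@t;return o+d*(z-o[2])/d[2]
for n,p,z in(("film",(100,374),.05),("tape",(245,490),.018),("dish",(636,169),.014),("tab",(354,160),.085)): print(n,back(T,unz(p,4.4,(205,150)),z).round(3))
E
```

```text
both [0.528  0.0337 0.4148] [-2.  -0.2 -0.3 -0.9  0.6  0.7 -0.5  1.4 -1.1 -1.3 -0.4 -1.   1.6 -0.5
  0.7 -2.6]
top [0.5286 0.0325 0.4114] [-1.4 -0.6  0.4 -1.1  1.1  0.6 -0.1  1.  -0.  -0.  -0.  -0.   0.  -0.
  0.  -0. ]
scene [0.5238 0.0385 0.4198] [-0.   0.  -0.   0.  -0.   0.  -0.   0.  -1.5  0.2 -0.8 -0.1  1.5  0.5
  0.9 -1.1]
[[0.4411, -0.0046, 0.066], [0.459, -0.0131, 0.066], [0.4231, 0.0039, 0.066], [0.5555, 0.0458, 0.085], [0.485, 0.0147, 0.068]]
top zoom [[439.0, 395.0], [456.0, 361.0], [423.0, 430.0], [347.0, 170.0], [403.0, 310.0]]
scene zoom [[561.0, 181.0], [538.0, 162.0], [585.0, 202.0], [254.0, 89.0], [440.0, 158.0]]
film [0.448 0.173 0.05 ]
tape [0.387 0.095 0.018]
dish [ 0.568 -0.119  0.014]
tab [0.561 0.042 0.085]
```

```bash
cat >> h.py <<'E'
from scipy.spatial.transform import Rotation as Ro
def quat(ang,flip=0):  # tool down, jaw axis at carrier-y (+ang) direction
    q=np.load("pose.npy"); t=q[2]+ang+np.pi*flip
    x=np.array([0,0,-1.]);z=np.array([-np.sin(t),np.cos(t),0]);y=np.cross(z,x)
    return Ro.from_matrix(np.c_[x,y,z]).as_quat()
E
python3 - <<'E'
from bench import env, kinematics, monitor, eyes
from h import *; import cv2
q=np.load("pose.npy"); p=toW(q,[-.097,0,.16])[0]
j0=monitor.sense()["joints"]
best=min((0,1),key=lambda f:(lambda j:np.abs(np.array(j)-j0).max() if j is not None else 99)(kinematics.ik(p,quat(0,f))))
print(best,kinematics.ik(p,quat(0,best)))
env.close_gripper(20); env.reach(p,quat(0,best)); env.hold(.2)
s=monitor.sense();print(s["clock"],s["position"],p,s["contact_force"],s["finger_gap"])
for n in("wrist","scene"):
    f=eyes.grab_frame(n);np.savez(f"pics/{n}1.npz",**f);a=cv2.cvtColor(f["frame"],cv2.COLOR_RGB2BGR);cv2.imwrite(f"pics/{n}1.png",a)
cv2.imwrite("pics/scene1z.png",cv2.resize(a[100:270,225:425],None,fx=3.5,fy=3.5))
E
```

```text
1 [-2.80276601e-01  2.01089035e-01  1.84346116e+00 -4.44089210e-16
  1.09704246e+00  8.75698332e-01]
3.0 [ 0.43934346 -0.00589633  0.16002544] [ 0.43923362 -0.00541265  0.16      ] [ 0.01836749  0.70507949 -0.50200009] 0.001542135912252572
```

View pics/wrist1.png

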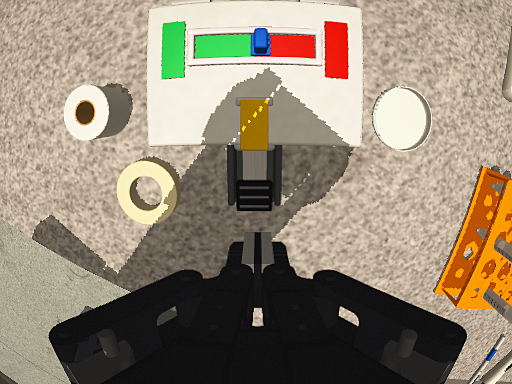

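View pics/scene1z.png

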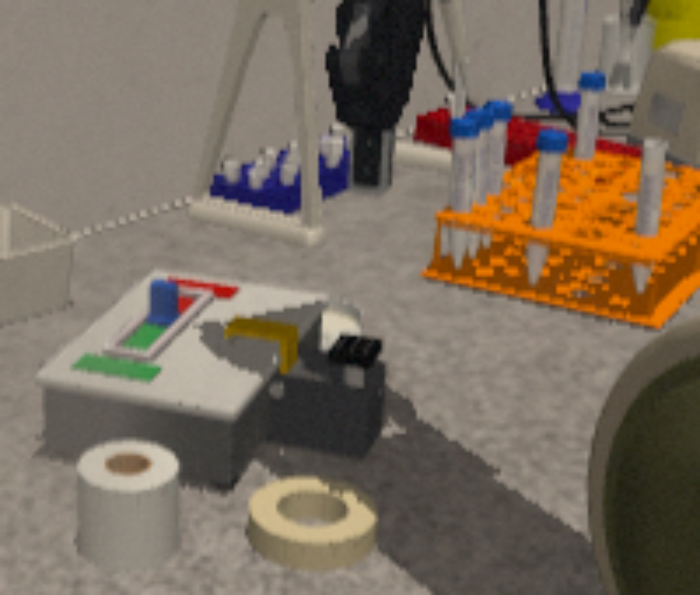

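The wrist view is sharp. Lid front corners are at (149,145) and (361,146), the pad spans 237–272 × 180–211, the claw is at (254,125), and the tab top is at about (260,33). I'll check these against the pose using the fisheye model.

```bash
cat >> h.py <<'E'
def fback(f,p,z):
    K=f["mtx"];d2=(np.array(p,float)-K[:2,2]);r=np.hypot(*d2);th=r/K[0,0]
    d=np.r_[d2/r*np.sin(th),np.cos(th)];R=f["view"][:3,:3];t=f["view"][:3,3];o=-R.T@t;d=R.T@d;return o+d*(z-o[2])/d[2]
def toC(q,P):
    c,s=np.cos(q[2]),np.sin(q[2]);d=np.array(P)[:2]-q[:2];return np.array([c*d[0]+s*d[1],-s*d[0]+c*d[1]])
E
python3 - <<'E'
from h import *; import cv2
W=np.load("pics/wrist1.npz");q=np.load("pose.npy")
for n,p,z in(("padFL",(237,211),.066),("padFR",(272,211),.066),("padRL",(237,180),.066),("padRR",(272,180),.066),("lidFL",(149,145),.057),("lidFR",(361,146),.057),("claw tip L",(241,99),.068),("claw tip R",(269,99),.068),("clawBack",(254,150),.068),("tabtop",(260,33),.085)):
    P=fback(W,p,z);print(n,P[:2].round(4),"carrier mm",(toC(q,P)*1e3).round(1))
a=W["frame"][20:240,130:390];cv2.imwrite("pics/w1z.png",cv2.resize(cv2.cvtColor(a,cv2.COLOR_RGB2BGR),None,fx=2.7,fy=2.7))
E
```

```text
padFL [0.4237 0.0053] carrier mm [-106.8   16.1]
padFR [ 0.4356 -0.0215] carrier mm [-106.9  -13.3]
padRL [0.4483 0.0156] carrier mm [-80.3  15.6]
padRR [ 0.4597 -0.0105] carrier mm [-80.3 -12.9]
lidFL [0.4445 0.0978] carrier mm [-50.6  92.4]
lidFR [ 0.5169 -0.0696] carrier mm [-51.8 -90.1]
claw tip L [0.5095 0.0382] carrier mm [-15.2  11.6]
claw tip R [0.5182 0.0183] carrier mm [-15.2 -10.1]
clawBack [0.4765 0.0128] carrier mm [-55.6   1.6]
tabtop [0.56   0.0445] carrier mm [33.6 -3. ]
```

View pics/w1z.png

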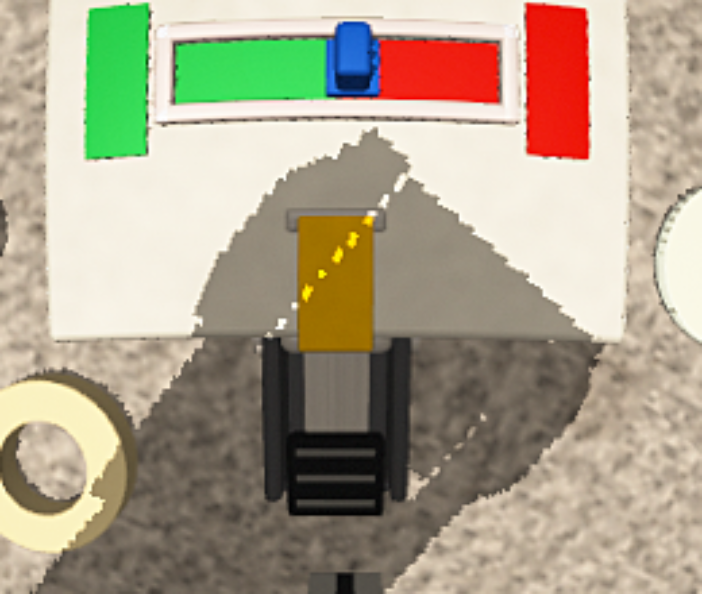

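The wrist view agrees with the fit to about 1.5 mm, so I'll shift the pose by that. Next I'll tare close above the pad and press in small steps.

Run:
```python
from bench import env, kinematics, monitor, eyes
from h import *
q=np.load("pose.npy"); q[:2]=toW(q,[.0014,.0012,0])[0][:2]; np.save("pose.npy",q)
p=toW(q,[-.096,0,.0])[0]; Q=quat(0,1)
env.movel([p[0],p[1],.075],velocity=.06,frame=Q)
def F(n=6):
    v=[]
    for _ in range(n): env.hold(.01); v.append(monitor.sense()["contact_force"])
    return np.mean(v,0),np.std(v,0)
env.hold(.2)
c=monitor.sense()["clock"]; t,sd=F(20); s=monitor.sense(); print("tare",t,sd,s["clock"]-c,s["position"]-[p[0],p[1],.075])
np.save("tare.npy",t)
c=s["clock"]; r=env.movel([p[0],p[1],.0745],velocity=.01); print(r,monitor.sense()["clock"]-c)
```

```text
tare [-0.01771022  0.12281521  0.07569166] [0.44471861 0.40321377 0.37408475] 0.16659999999999986 [ 2.21814998e-05 -4.51318061e-06  5.79480273e-05]
False 0.25
```

```bash
cat > press.py <<'E'
from bench import env, kinematics, monitor, eyes
from h import *
import cv2
q=np.load("pose.npy"); p=toW(q,[-.096,0,.0])[0]; t=np.load("tare.npy")
def F(n=5):
    v=[]
    for _ in range(n): env.hold(.008); v.append(monitor.sense()["contact_force"])
    return (np.mean(v,0)-t)
g=env.movel([p[0],p[1],.063],velocity=.008,guard=2.5)
s=monitor.sense(); z=s["position"][2]; print("contact",g,z,F().round(2),s["clock"])
log=[];peak=0;mode="up";n=0
while True:
    f=F()[2]; zz=monitor.sense()["position"][2]; log.append((round(zz*1e3,2),round(f,2)))
    peak=max(peak,f)
    if f>=12.7: mode="held";break
    if peak>4 and f<1.0: mode="clicked?";break
    if z<.052: mode="low";break
    yielding = f<peak-1.5
    st=.0005 if yielding else (.0003 if f<10.5 else .00015)
    z-=st; env.movel([p[0],p[1],z],velocity=.01)
if mode=="held":
    for _ in range(5):
        env.hold(.08); log.append(("hold",round(F()[2],2)))
print(mode,peak,log)
c=monitor.sense()["clock"]
env.movel([p[0],p[1],.09],velocity=.06); env.hold(.1)
print(c,monitor.sense()["clock"],F())
E
python3 press.py
```

```text
contact True 0.06501449341949464 [ 0.31 -0.21  3.69] 6.3667
clicked? 8.250664264030666 [(np.float64(65.03), np.float64(3.58)), (np.float64(64.77), np.float64(4.77)), (np.float64(64.48), np.float64(5.38)), (np.float64(64.24), np.float64(5.86)), (np.float64(63.91), np.float64(6.72)), (np.float64(63.62), np.float64(7.32)), (np.float64(63.3), np.float64(8.02)), (np.float64(62.96), np.float64(8.25)), (np.float64(62.59), np.float64(8.04)), (np.float64(62.18), np.float64(5.2)), (np.float64(61.6), np.float64(-0.3))]
9.3667 10.0833 [ 0.08867414 -0.34315025  0.26566215]
```

The force peaked at about 8.3 N and then fell to zero, which suggests a click. I'll look at the claw to confirm.

Run:
```python
from bench import env, monitor, eyes
import cv2,numpy as np
for n in("scene","wrist"):
    f=eyes.grab_frame(n);np.savez(f"pics/{n}2.npz",**f);a=cv2.cvtColor(f["frame"],cv2.COLOR_RGB2BGR)
    a=a[165:270,225:350] if n=="scene" else a[0:260,100:400]
    k=5.5 if n=="scene" else 2.3
    cv2.imwrite(f"pics/{n}2z.png",cv2.resize(a,None,fx=k,fy=k,interpolation=cv2.INTER_CUBIC))
```

```text
(no output)
```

View pics/scene2z.png

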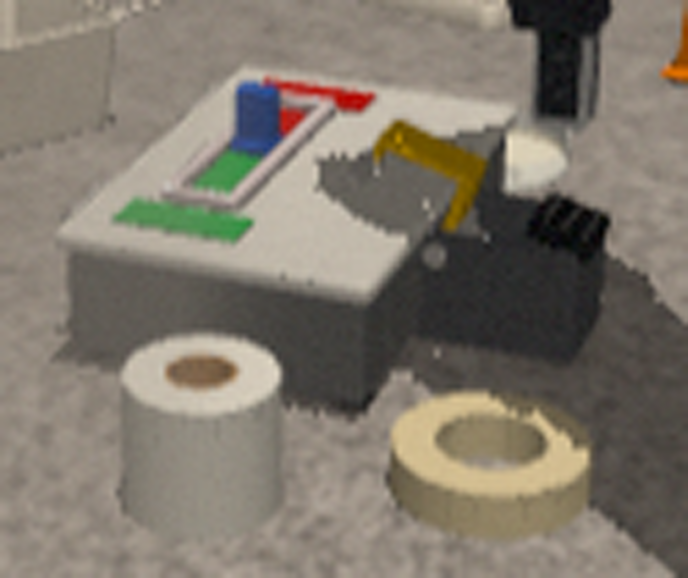

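View pics/wrist2z.png

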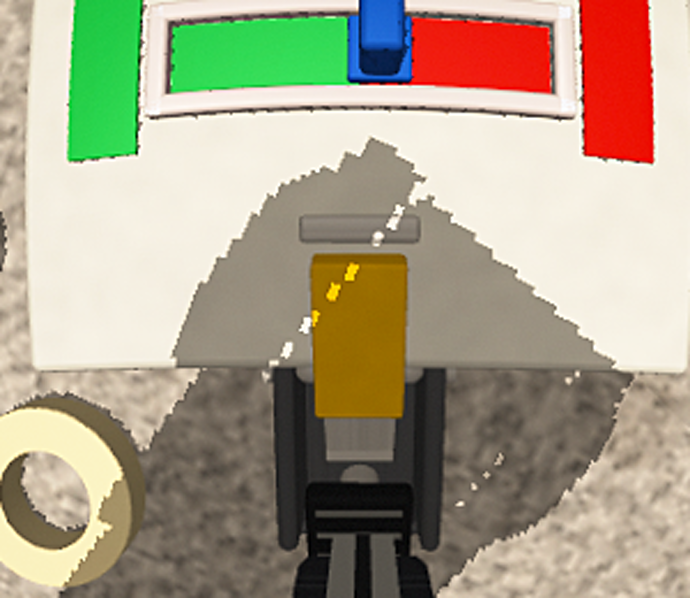

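The catch has clicked: the claw tip is raised at scene zoom (395,140), the pad is down, and the tab hasn't moved. Now I'll push the tab to the green end (+y) with the shut fingers.

```bash
cat > tab.py <<'E'
from bench import env, kinematics, monitor, eyes
from h import *
import cv2
q=np.load("pose.npy"); Q=quat(0,1)
W=lambda x,y,z:toW(q,[x,y,z])[0]
s=monitor.sense()["position"]
env.movel([s[0],s[1],.15],velocity=.15)
env.movel(W(.030,-.042,.15),velocity=.15,frame=Q)
g=env.movel(W(.030,-.042,.070),velocity=.08,guard=5); print("down",g)
env.hold(.1); t=np.mean([(env.hold(.01),monitor.sense()["contact_force"])[1] for _ in range(10)],0)
g=env.movel(W(.030,.034,.070),velocity=.03,guard=9)
env.hold(.1)
s=monitor.sense(); print("push",g,toC(q,s["position"])*1e3,s["position"][2],(s["contact_force"]-t).round(2),s["clock"])
f=eyes.grab_frame("scene");np.savez("pics/scene3.npz",**f);a=cv2.cvtColor(f["frame"],cv2.COLOR_RGB2BGR)
cv2.imwrite("pics/scene3z.png",cv2.resize(a[130:270,225:375],None,fx=4.2,fy=4.2,interpolation=cv2.INTER_CUBIC))
E
python3 tab.py
```

```text
down False
push True [30.20242551 12.28967167] 0.07001883687384076 [ 1.68 -3.96  0.09] 14.925
```

View pics/scene3z.png

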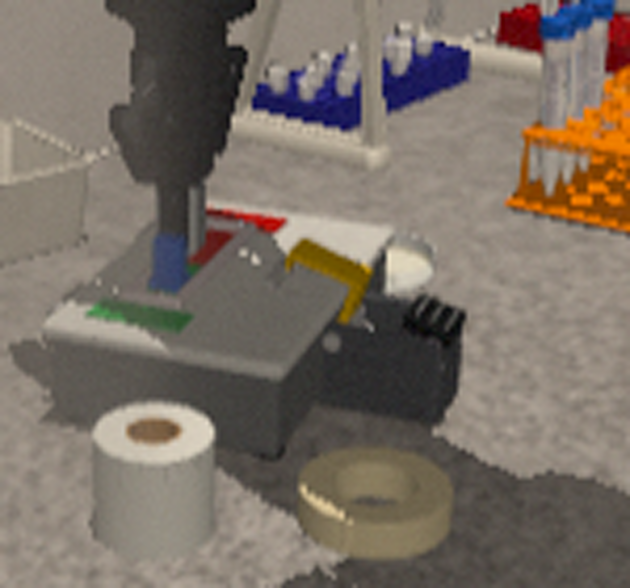

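The tab looks to be at the green end. I'll give it one more firm push to confirm the end stop, then back away and look.

Run:
```python
from bench import env, kinematics, monitor, eyes
from h import *
import cv2
q=np.load("pose.npy")
W=lambda x,y,z:toW(q,[x,y,z])[0]
g=env.movel(W(.030,.022,.070),velocity=.02,guard=10)
s=monitor.sense(); print("push",g,toC(q,s["position"])*1e3,s["contact_force"].round(1))
y=toC(q,s["position"])[1]
env.movel(W(.030,y-.02,.070),velocity=.08)
env.movel(W(.030,y-.02,.16),velocity=.15)
env.movel(W(-.09,-.03,.2),velocity=.2); env.hold(.3)
s=monitor.sense();print(s["clock"],s["contact_force"].round(2))
for n in("scene","wrist"):
    f=eyes.grab_frame(n);np.savez(f"pics/{n}4.npz",**f);a=cv2.cvtColor(f["frame"],cv2.COLOR_RGB2BGR)
    a=a[165:270,225:350] if n=="scene" else a[0:240,50:450]
    k=5.5 if n=="scene" else 2
    cv2.imwrite(f"pics/{n}4z.png",cv2.resize(a,None,fx=k,fy=k,interpolation=cv2.INTER_CUBIC))
```

```text
push True [30.23419244 12.24281959] [ 0.2 -4.1  1.2]
17.4667 [-0.88 -1.02 -0.43]
```

View pics/scene4z.png

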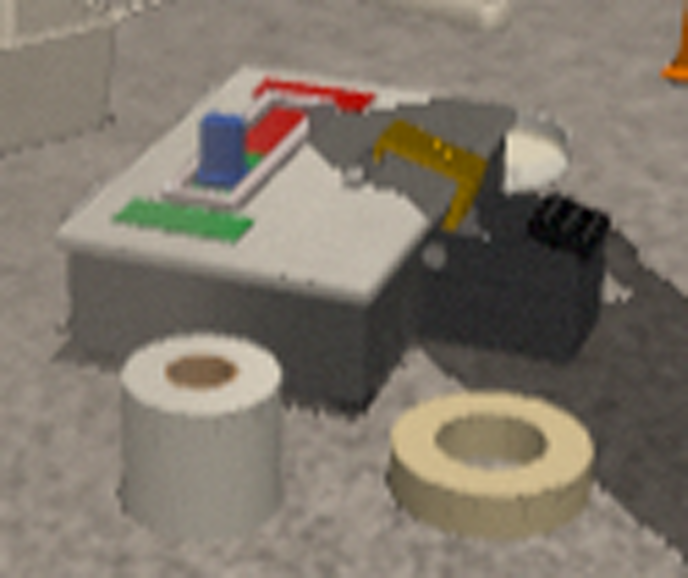

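View pics/wrist4z.png

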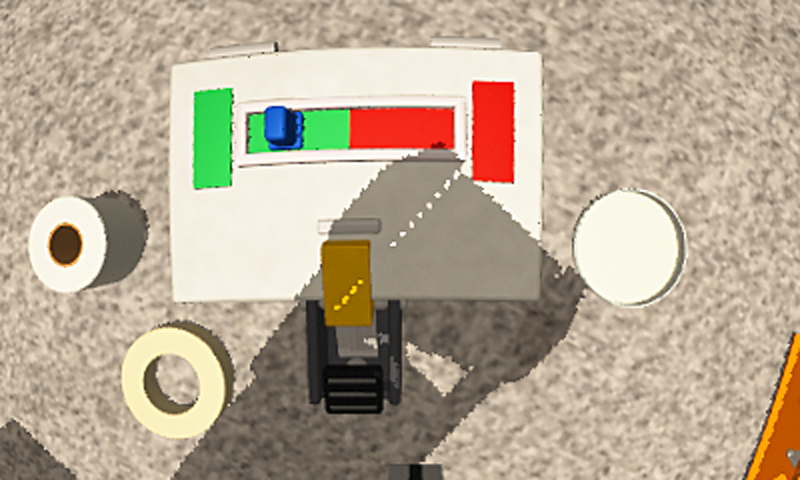

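Run:
```python
from h import *
W=np.load("pics/wrist4.npz");q=np.load("pose.npy")
u=lambda p:unz(p,2,(50,0))
for n,p,z in(("baseL",(266,150),.060),("baseR",(302,148),.060),("trackL",(246,153),.058),("trackR",(454,147),.058),("border",(350,149),.058),("tabtopL",(265,108),.085),("tabtopR",(290,107),.085)):
    print(n,(toC(q,fback(W,u(p),z))*1e3).round(1))
f=np.load("pics/wrist1.npz"); v=lambda p:unz(p,2.7,(130,20))
for n,p,z in(("base0L",(327,95),.060),("base0R",(379,95),.060),("border",(353,102),.058)): print(n,(toC(q,fback(f,v(p),z))*1e3).round(1))
S=np.load("pics/scene4.npz")
for y in(.026,.03): print(y,((proj(S,toW(q,[.03,y,.085]))-[225,165]+.5)*5.5-.5).round(0))
S=None
```

```text
baseL [20.5 39.9]
baseR [20.4 22.4]
trackL [20.  50.5]
trackR [ 20.1 -49.1]
border [19.3 -0.2]
tabtopL [35.9 34.4]
tabtopR [35.6 23.2]
base0L [20.5  3. ]
base0R [ 20.5 -12.5]
border [18.7 -4.8]
0.026 [[225. 113.]]
0.03 [[220. 116.]]
```

The tab measures 29–31 mm toward green, so it's at the +30 mm stop, and it resisted well above its 2 N friction. The claw is up, the bystanders haven't moved and the arm is clear, so I'll hand in.

Run:
```python
from bench import job
job.hand_in()
```

```text
the job is handed in; nothing more can be done
```

The catch clicked, so I pushed the blue tab to the green end and handed the job in at about 17.5 s on the robot's clock.

- **Catch:** I pressed the pad straight down in small steps. The force peaked at about 8.3 N, well under the 16 N limit, then fell to zero. Pictures taken afterwards show the pad down and the yellow claw raised.
- **Tab:** I pushed it with the shut fingers until they met firm resistance, then pushed a second time. That push stopped at once in the same place. The last wrist picture puts the tab at 29–31 mm toward green, and the end stop is at 30 mm.
- **Surroundings:** the film roll, petri dish and tape roll look unmoved in the last pictures, though I did not measure them again. The arm ended about 0.2 m above the worktop, touching nothing.

One small disagreement: the first carrier pose was about 1.5 mm off the wrist camera's view, so I corrected it before pressing. No check failed.

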